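# Switch the desk on in order, speaker last

## Task

Switch this desk on so that the speaker does not thump: lightly press well down first the large square key of the power block, then the round key of the disk drive, and last the bar key on top of the speaker, so that each key stays down. Press gently, do not lift or shove any of the three devices, do not press the power block's small reset button, and leave the mug, flask, tin and jar alone.

Things in the scene. Friction and masses are not known exactly. Their poses are not given: they have to be found in the camera images.
- power_block: desk power block: white plastic box, 64 mm (x) by 180 mm (y) by 46 mm high, loose on the desk, about 0.8 kg. Origin: centre of its underside; z up, y along its length. On top: a large square key near its +y end, two round grey sockets in the middle, a small round reset button near its -y end
- main_key (a joint): the large square black key of the power block, 34 x 34 mm, standing 14 mm proud of the block's top (key top 60 mm above the desk when up); value: how far it is latched down, in m: 0 = up (so it starts), 0.007 = fully down, on from 0.004. It yields at about 3 N and stays down when let go
- main_key_top (a point): centre of the top face of the large square key (moves with the key); 55 mm along the block's own +y from its centre. The key's cap is springy, 1 mm per 2 N, at most 6 mm: it first gives 1 to 2 mm, then the key sinks 7 mm, then only the cap gives. Pressing this face 8 to 10 mm below its starting height latches the key; let go, only the cap's give comes back
- reset_button (a joint): the small round black reset button of the power block, 16 mm across, 8 mm proud, 68 mm along the block's own -y from its centre; value in m, 0 = up, 0.005 = fully in; a light spring returns it. Not to be pressed
- drive: external disk drive: low aluminium box with black vent slots on top, 120 mm (x) by 84 mm (y) by 32 mm high, loose, about 0.6 kg. Origin: centre of its underside; z up. One round key on top, near its -x end
- drive_key (a joint): the round black key of the drive, 28 mm across, standing 14 mm proud of the drive's top (key top 46 mm above the desk when up); value: how far it is latched down, in m: 0 = up (so it starts), 0.007 = fully down, on from 0.004. It yields at about 3 N and stays down when let go
- drive_key_top (a point): centre of the top face of the round key (moves with the key); 32 mm along the drive's own -x from its centre. The key's cap is springy, 1 mm per 2 N, at most 6 mm: it first gives 1 to 2 mm, then the key sinks 7 mm, then only the cap gives. Pressing this face 8 to 10 mm below its starting height latches the key; let go, only the cap's give comes back
- speaker: desk loudspeaker: dark wooden box, 105 mm (x) by 100 mm (y) by 150 mm high, cones on its -x face, loose, about 0.95 kg. Origin: centre of its underside; z up. One bar-shaped key in the middle of its top
- speaker_key (a joint): the bar-shaped grey key of the speaker, 20 mm (x) by 46 mm (y), standing 14 mm proud of the speaker's top (key top 164 mm above the desk when up); value: how far it is latched down, in m: 0 = up (so it starts), 0.007 = fully down, on from 0.004. It yields at about 3 N and stays down when let go
- speaker_key_top (a point): centre of the top face of the bar key (moves with the key). The key's cap is springy, 1 mm per 2 N, at most 6 mm: it first gives 1 to 2 mm, then the key sinks 7 mm, then only the cap gives. Pressing this face 8 to 10 mm below its starting height latches the key; let go, only the cap's give comes back
- mug: bystander: white mug, 80 mm across, 95 mm high, handle to its +y; loose; origin at the centre of its underside
- flask: bystander: red drinking flask with black cap, 66 mm across, 190 mm high; loose; origin at the centre of its underside
- tin: bystander: round steel tin, 60 mm across, 32 mm high; loose; origin at the centre of its underside
- vial: bystander: small amber jar with white cap, 34 mm across, 70 mm high; loose; origin at the centre of its underside
Things that resemble listed ones, but are neither listed nor needed, are in the scene too. Several things have the shape of the power_block; the one meant has the colours described above. There is more than one size of the drive; the job needs the larger.

How it is judged:
By the outcome, as a careful person would: the job done as asked, in the order asked, and still so for the second after the job is handed in, with the robot touching nothing.
It also fails if it takes over 64 s, if anything falls off the work surface, if the arm or the gripper's body presses on something with over 40 N, if the wrist force passes 120 N, or if a joint passes its speed limit or range.

## Robot

A 7-joint arm with a two-finger parallel gripper is mounted at the origin on the work surface. World frame = base frame: x ahead of the robot, y to its left, z up, the work surface at z = 0. Lengths are in m, angles in degrees, forces in N, time in s.
With the tool pointing down it reaches from about 0.4 to 0.75 m from the base axis. Payload 19.5 kg.
Tool frame: the origin (TCP) lies between the finger pads; the fingertips stand 11 mm ahead of it and the grasp point (between the pads) lies 8 mm behind it (ctrl.tip_extent is the distance from the TCP to the fingertips, in m); x points along the fingers, z is the direction in which the jaws open and shut, and the axes are right-handed (so a half turn about x gives the same grasp; the last joint's range is limited). The gripper opens to 85 mm and grips with 20 to 120 N. Pads are 22 mm wide; open, the fingers measure 114 mm over their backs; the gripper's body (76 mm by 85 mm) begins 54 mm behind the grasp point. The pads swing forward as they close: fully open they stand 13 mm farther back than shut.
Start: joints at [63.73, 40.479, -1.581, 85.061, 1.261, 54.483, -4.326], TCP at [0.233, -0.526, 0.222] pointing down, gripper open.
Joint ranges: [-155.06, 155.06], [-18.47, 123.98], [-90, 86.84], [0, 140.48], [-83.41, 263.41], [0, 116], [-161.91, 161.91]. Speed limits (degrees/s): [108.29, 108.29, 147.25, 147.25, 172.46, 172.46, 172.46].

## Interface

Orientations are given as [roll, pitch, yaw] about the fixed x, y, z axes, in that order (R = Rz(yaw) Ry(pitch) Rx(roll)).
In Python, from station import ctrl, camera gives the robot as it stands. Calls block until the motion is done:
- ctrl.reach(position, orientation): joint-space move of the TCP to a pose.
- ctrl.servo_line(position, max_speed=0.15, orientation=None, threshold=None): straight line of the TCP; orientation=None keeps the orientation; max_speed is the mean speed in m/s. With threshold (N) it stops when the force on the tool has changed by that much, and returns True; else False.
- ctrl.goto_joints(angles): joint-space move.
- ctrl.release() and ctrl.grab(): open the fingers fully, or close them until they stop; the grip force is fixed at half the most.
- ctrl.sleep(seconds).
- ctrl.inverse_kinematics(position, orientation): joint angles nearest the present ones, or None.
- ctrl.get_state(): the state.
- camera(name): name is "scene" or "top" or "wrist"; returns a dict with "image" (400x640x3 uint8, red, green, blue), "camera_matrix" (3x3 intrinsics, pixels), "origin" and "rotation" of the camera in the world; the wrist camera has in their place "tool_from_camera" (4x4, takes a point from camera to tool coordinates, whose origin is the TCP and whose axes are the tool frame's). Camera axes: x right, y up, looking along -z (the intrinsics and any distortion apply to the point x, -y, -z); pixel columns grow to the right and rows downward; lengths in m; the calibration is good to about 2 mm. The wrist camera is an equidistant fisheye: a pixel r from the principal point sees the ray r / f radians off the axis. A picture is of the moment at which its call begins: read the wrist's pose just before it. There is no depth.
A pose or a line that the arm cannot do raises ctrl.PlanningError and nothing moves.
- ctrl.finish_job(): hands the job in, once; it reports no verdict.
The state is a dict: "time_s": time; "q": joint angles; "dq": joint speeds; "effort": joint torques, N m; "ee_pos": TCP position; "tcp_rot": TCP orientation; "contact_force": force on the tool from outside, world axes, zero at the start; "wrist_torque": the same for the moment, N m; "opening": finger opening in m.
Only numpy, scipy, OpenCV 4.12 (cv2) and the standard library are available. Lean on these libraries where they do the work, as an engineer would, in place of code of your own. Each camera call takes 0.05 s, during which the arm holds its last target. There are 200 camera calls.

## Working session

There is one attempt and no reset: what is moved stays moved. The work goes in short steps, each a Python script; the robot and the scene stay as the last script left them, time stands still between calls to the robot, and variables do not carry over. Pictures are saved under pics/ and viewed, about 8 in all and at most 12, crops included, and the job is handed in when it is done.

```bash
mkdir -p pics; ls
cat > h.py <<'E'
import numpy as np, cv2
from station import ctrl, camera
def snap(n,f):
    c=camera(n); cv2.imwrite(f'pics/{f}.png',cv2.cvtColor(c['image'],cv2.COLOR_RGB2BGR)); 
    np.savez(f'pics/{f}.npz',**{k:np.array(v) for k,v in c.items()}); return c
def pix2w(f,u,v,z):
    c=np.load(f'pics/{f}.npz'); K=c['camera_matrix']
    d=c['rotation']@np.array([(u-K[0,2])/K[0,0],-(v-K[1,2])/K[1,1],-1]); o=c['origin']
    return o+d*(z-o[2])/d[2]
E
python3 - <<'E'
from h import *
for n in('scene','top'):
    c=snap(n,n); print(c['origin'],c['rotation'].round(3).tolist(),c['camera_matrix'].tolist(),[k for k in c])
s=ctrl.get_state(); print(s)
E
```

```text
pics
[1.10683243 0.30398194 0.7324856 ] [46.085, 0.861, 118.769] [[364.5107392393769, 0.0, 320.0968570716396], [0.0, 364.5107392393769, 197.83584743726257], [0.0, 0.0, 1.0]] ['image', 'camera_matrix', 'origin', 'rotation']
[ 0.31226709 -0.03361704  1.30368746] [10.455, -0.126, -89.124] [[507.23397126694033, 0.0, 312.5535037430841], [0.0, 507.23397126694033, 195.95718021020255], [0.0, 0.0, 1.0]] ['image', 'camera_matrix', 'origin', 'rotation']
{'time_s': 0.1, 'q': array([63.73102095, 40.50616754, -1.58109527, 85.07837475,  1.25960342,
       54.48232914, -4.32634315]), 'dq': array([ 0.08358831, -0.02557701, -0.06694045, -0.08384941, -0.05631532,
       -0.14160004, -0.17282678]), 'effort': array([ 2.06656892e-03, -8.84287477e+01,  1.23673741e+00, -2.36454177e+01,
        1.70202437e-02,  5.11783423e-03, -2.31238295e-05]), 'ee_pos': array([ 0.23267956, -0.52558499,  0.22133018]), 'tcp_rot': array([-178.35294495,   89.95043058,  115.52472046]), 'contact_force': array([-0.80454707, -0.09316598,  0.29704763]), 'wrist_torque': array([0.02350557, 0.01906682, 0.01475997]), 'opening': 0.08534355418698603}
```

View pics/top.png

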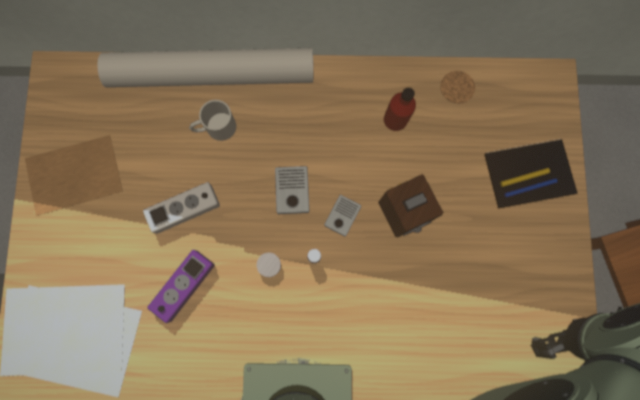

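View pics/scene.png

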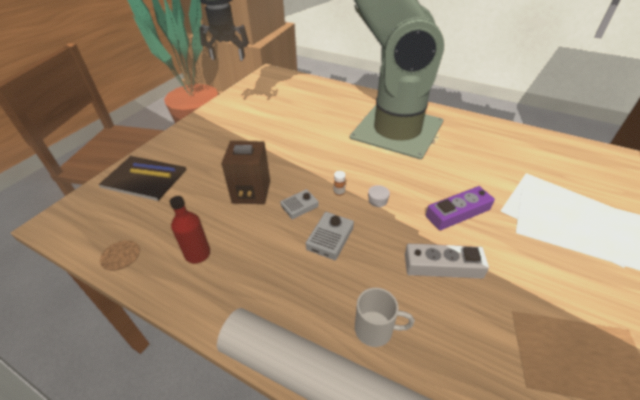

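Top view: white power block at (181,207), its black square key at about (159,214) and its reset at (205,195). The purple lookalike is at (181,286), so not that one. The larger drive is at (292,190) with its key at (292,201), and the small decoy drive is at (343,215). The speaker is at (411,205), bar key about (416,201). I'll check these in one enlarged crop.

Run:
```python
import cv2,numpy as np
im=cv2.imread('pics/top.png')
a=cv2.resize(im[170:245,135:228],None,fx=4,fy=4,interpolation=cv2.INTER_CUBIC)
b=cv2.resize(im[155:230,265:325],None,fx=4,fy=4,interpolation=cv2.INTER_CUBIC)
c=cv2.resize(im[165:240,370:450],None,fx=4,fy=4,interpolation=cv2.INTER_CUBIC)[:, :188*1]
c=cv2.resize(im[165:240,376:446],None,fx=4,fy=4,interpolation=cv2.INTER_CUBIC)
o=np.hstack([a,b,c])[:, :800] ; o=np.hstack([a,b]); c=np.hstack([c,np.zeros((300,o.shape[1]-c.shape[1],3),np.uint8)])
o=np.clip(np.vstack([o,c])*1.5,0,255).astype(np.uint8)
cv2.imwrite('pics/crop.png',o);print(o.shape)
```

```text
(600, 612, 3)
```

View pics/crop.png

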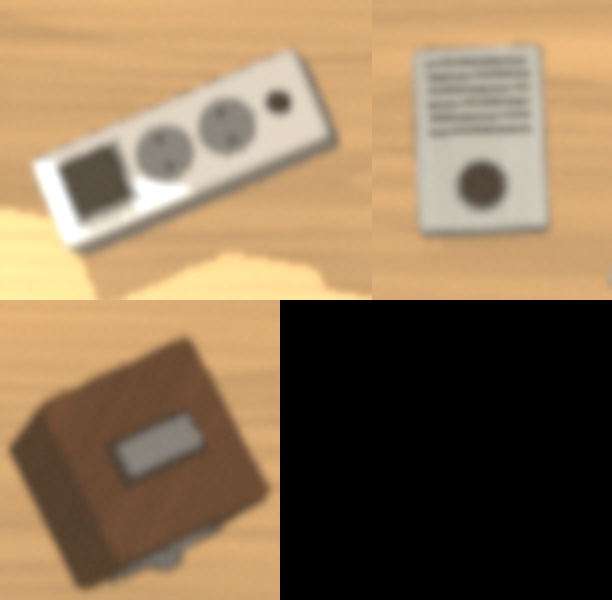

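The crop confirms the choice: white block with its square key at pixel (159.1,215.4), reset at (204.4,195.1), larger drive with its round key at (292,201.1), and speaker bar at (415.9,201.3).

```bash
sed -i "s/^import.*/&\nfrom scipy.spatial.transform import Rotation as Ro/; s/c\['rotation'\]@/Ro.from_euler('xyz',c['rotation'],degrees=True).as_matrix()@/" h.py
python3 - <<'E'
from h import *
P=lambda u,v,z:pix2w('top',u,v,z)
m=P(159.1,215.4,.06);r=P(204.4,195.1,.054);d=P(292,201.1,.046);s=P(415.9,201.3,.164)
print('main',m,'reset',r,np.linalg.norm((m-r)[:2]),'drive',d,'spk',s)
for n,a,b in[('blk',m,r),('drvaxis',P(292,201,.032),P(292-.0-.5,172,.032)),('bar',P(376+128/4,165+462/4,.164),P(376+193/4,165+430/4,.164))]:
    e=(a-b)[:2];print(n,np.degrees(np.arctan2(e[1],e[0])))
for n,u,v in[('flask',398,120),('mug',218,125),('vial',314,256),('tin',269,265)]:print(n,P(u,v,.05))
print(ctrl.tip_extent, Ro.from_euler('xyz',ctrl.get_state()['tcp_rot'],degrees=True).as_matrix().round(2).tolist())
for n,p in(('m',m),('d',d),('s',s)):
  for yaw in (0,45,90,135,180,-45,-90,-135): 
    q=ctrl.inverse_kinematics([p[0],p[1],.3],[180,90,yaw]); print(n,yaw,None if q is None else np.round(q))
E
```

```text
main [0.48690552 0.34601888 0.06      ] reset [0.54081405 0.23806973 0.054     ] 0.12066129867706193 drive [0.53039097 0.01867275 0.046     ] spk [ 0.51389506 -0.26885133  0.164     ]
blk 116.53700026835841
drvaxis -177.72935077604245
bar 116.40562168103894
flask [ 0.74679437 -0.2507075   0.05      ]
mug [0.7258491  0.21381175 0.05      ]
vial [ 0.39352002 -0.03869835  0.05      ]
tin [0.36986457 0.0712738  0.05      ]
0.011 [[-0.0, 0.91, 0.4], [0.0, 0.4, -0.91], [-1.0, -0.0, -0.0]]
m 0 [-10.  53. -77.  71.  51.  92. 102.]
m 45 [ -64.   55.   74.   73.  -52.   88. -132.]
m 90 [ -40.   39.    4.   72.   -2.   69. -127.]
m 135 [-34.  39. -10.  72.   6.  70. -89.]
m 180 [-27.  40. -25.  71.  17.  72. -52.]
m -45 [-10.  53. -77.  71.  51.  92.  57.]
m -90 [-16.  46. -55.  71.  36.  81.  23.]
m -135 [-20.  43. -42.  71.  28.  76. -16.]
d 0 [ -25.   36.   39.   87.  -24.   65. -161.]
d 45 [ -18.   33.   23.   87.  -14.   63. -127.]
d 90 [-10.  32.   9.  87.  -5.  62. -90.]
d 135 [ -3.  32.  -4.  86.   3.  62. -53.]
d 180 [  4.  32. -18.  86.  11.  63. -16.]
d -45 [ 28.  47. -77.  85.  46.  84.  85.]
d -90 [ 18.  37. -46.  86.  27.  69.  58.]
d -135 [ 12.  34. -32.  86.  19.  66.  21.]
s 0 [   8.   41.   37.   77.  -25.   71. -134.]
s 45 [ 14.  38.  23.  76. -15.  68. -97.]
s 90 [ 20.  37.   9.  76.  -6.  67. -61.]
s 135 [ 27.  37.  -4.  76.   3.  68. -23.]
s 180 [ 33.  37. -18.  76.  12.  69.  14.]
s -45 [ 54.  52. -77.  75.  50.  90. 119.]
s -90 [ 45.  42. -46.  75.  30.  75.  89.]
s -135 [ 39.  39. -32.  75.  20.  71.  52.]
```

```bash
cat >> h.py <<'E'
def wpix(T,c,u,v,z):  # wrist fisheye pixel -> world point on plane z
    K=c['camera_matrix'];x=(u-K[0,2])/K[0,0];y=(v-K[1,2])/K[1,1];t=np.hypot(x,y);k=np.sin(t)/t if t else 1
    ray=np.array([x*k,-y*k,-np.cos(t)]);p,R=T;M=c['tool_from_camera']
    o=p+R@M[:3,3];d=R@M[:3,:3]@ray;return o+d*(z-o[2])/d[2]
def wsnap(f):
    s=ctrl.get_state(); snap('wrist',f); np.savez(f'pics/{f}_T.npz',p=s['ee_pos'],r=s['tcp_rot'])
def wp(f,u,v,z):
    t=np.load(f'pics/{f}_T.npz');return wpix((t['p'],Ro.from_euler('xyz',t['r'],degrees=True).as_matrix()),np.load(f'pics/{f}.npz'),u,v,z)
E
python3 - <<'E'
from h import *
ctrl.grab()
ctrl.servo_line([.233,-.526,.30],max_speed=.2)
ctrl.reach([.487,.346,.30],[180,90,116.5])
ctrl.servo_line([.487,.346,.16],max_speed=.15)
wsnap('w1')
s=ctrl.get_state();print(s['time_s'],s['ee_pos'],s['tcp_rot'],s['contact_force'],s['opening'],np.load('pics/w1.npz')['tool_from_camera'].round(3).tolist(),np.load('pics/w1.npz')['camera_matrix'].tolist())
E
```

```text
5.7167 [0.48725946 0.34622057 0.16082215] [101.47400638  89.92991955  37.96903859] [-0.09858147  0.82147616 -0.19157502] -0.0005953231284090899 [[0.0, 0.262, -0.965, -0.152], [-0.0, 0.965, 0.262, 0.065], [1.0, 0.0, 0.0, 0.0], [0.0, 0.0, 0.0, 1.0]] [[309.70691628693146, 0.0, 323.1638377268656], [0.0, 309.70691628693146, 196.06386792463735], [0.0, 0.0, 1.0]]
```

View pics/w1.png

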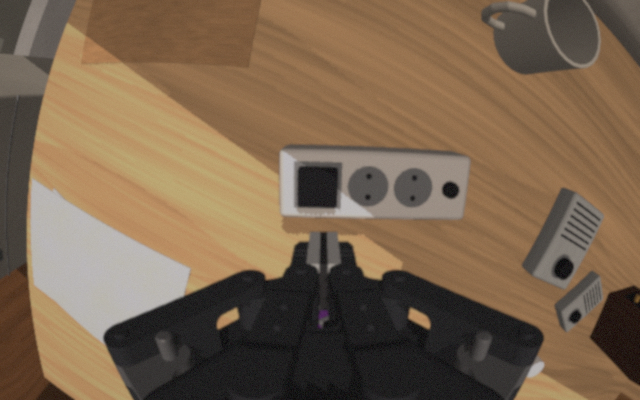

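Wrist view: the main key's top is centred at (318,187), the reset is at (451,190), and the closed fingertips are at (323,235).

Run:
```python
from h import *
print(wp('w1',318,187,.06),wp('w1',451,190,.054), wp('w1',563,268,.046))
```

```text
[0.4894042  0.35186951 0.06      ] [0.5399575  0.24201345 0.054     ] [0.53150284 0.03160106 0.046     ]
```

```bash
cat >> h.py <<'E'
def press(x,y,top,yaw=None):
    e=ctrl.tip_extent; st=lambda n:(lambda s:print(n,round(s['time_s'],2),s['ee_pos'].round(4),(s['ee_pos'][2]-e-top).round(4),s['contact_force'].round(2)))(ctrl.get_state())
    ctrl.servo_line([x,y,top+e+.012],max_speed=.12); ctrl.sleep(.2); st('above')
    hit=ctrl.servo_line([x,y,top+e-.006],max_speed=.012,threshold=2.0); z=ctrl.get_state()['ee_pos'][2]; st(f'hit {hit}')
    if not hit or abs(z-e-top)>.004: print('CHECK'); return
    t=min(top-.009, z-e+.001-.009) if z-e-top<-.0015 else top-.009
    ctrl.servo_line([x,y,t+e],max_speed=.012); ctrl.sleep(.3); st('down')
    ctrl.servo_line([x,y,top+e+.03],max_speed=.06); st('up')
E
python3 - <<'E'
from h import *
press(.488,.349,.06)
ctrl.servo_line([.488,.349,.16]); wsnap('w2')
a=cv2.imread('pics/w1.png')[120:250,250:500];b=cv2.imread('pics/w2.png')[120:250,250:500]
cv2.imwrite('pics/cmp.png',cv2.resize(np.vstack([a,b]),None,fx=2,fy=2,interpolation=cv2.INTER_CUBIC))
E
```

```text
above 6.71 [0.4882 0.3491 0.0836] 0.0126 [-0.53  0.36  0.52]
hit False 8.36 [0.488  0.349  0.0651] -0.0059 [ 0.47 -0.07 -0.2 ]
CHECK
```

View pics/cmp.png

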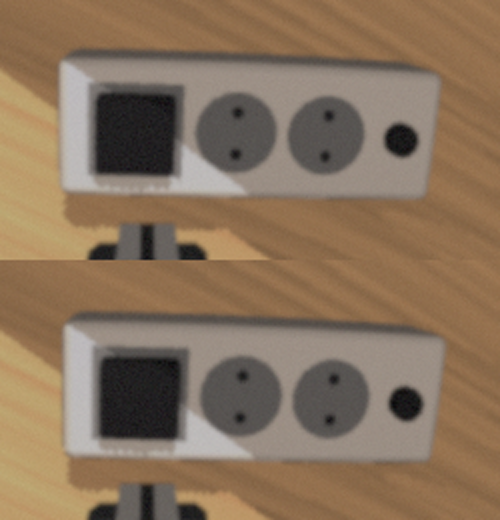

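No contact was felt 6 mm below the nominal key top, and the key looks unchanged. I'll look from the low position.

Run:
```python
from h import *
print(ctrl.tip_extent)
ctrl.servo_line([.488,.349,.08]);
print(ctrl.servo_line([.488,.349,.066],max_speed=.02,threshold=2.5))
wsnap('w3'); snap('scene','s3'); s=ctrl.get_state(); print(s['ee_pos'],s['contact_force'],s['tcp_rot'])
a=cv2.resize(cv2.imread('pics/w3.png')[100:280,200:460],None,fx=2,fy=2,interpolation=cv2.INTER_CUBIC)
b=cv2.resize(cv2.imread('pics/s3.png')[200:300,380:510],None,fx=4,fy=4,interpolation=cv2.INTER_CUBIC)[:220]
b=cv2.resize(cv2.imread('pics/s3.png')[210:290,390:500],(520,378)[:2],interpolation=cv2.INTER_CUBIC)[:240]
cv2.imwrite('pics/cmp3.png',np.vstack([a,b]))
```

```text
0.011
False
[0.48804435 0.34903748 0.0661213 ] [-0.43171933 -0.28406283 -0.085579  ] [98.21843796 89.99005334 34.72100784]
```

View pics/cmp3.png

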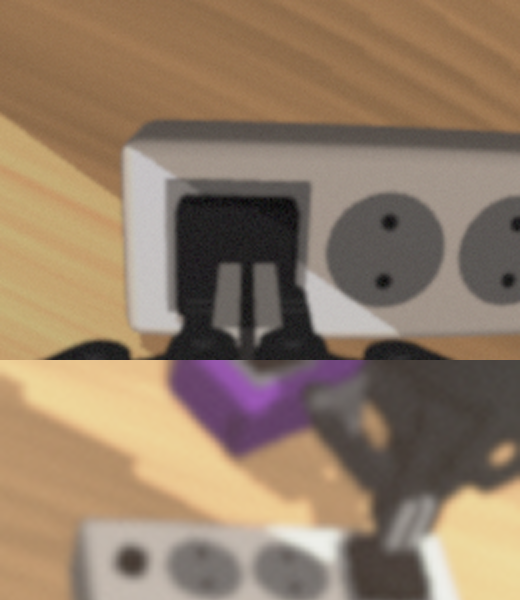

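Run:
```python
from h import *
c=np.load('pics/s3.npz');R=Ro.from_euler('xyz',c['rotation'],degrees=True).as_matrix();K=c['camera_matrix']
for z in(.05,.055,.06,.065,.07,.08):
    d=R.T@(np.array([.488,.349,z])-c['origin']);print(z,K[0,2]-K[0,0]*d[0]/d[2],K[1,2]+K[1,1]*d[1]/d[2])
im=cv2.imread('pics/s3.png')[225:275,440:510]; cv2.imwrite('pics/s3c.png',cv2.resize(im,None,fx=8,fy=8,interpolation=cv2.INTER_CUBIC))
```

```text
0.05 470.012336862188 252.50116501825937
0.055 470.59754745805816 251.16638479723215
0.06 471.18760107242406 249.8205583556754
0.065 471.78255807402473 248.4635480012791
0.07 472.3824798391223 247.0952137437195
0.08 473.59746832964754 244.32400177767948
```

View pics/s3c.png

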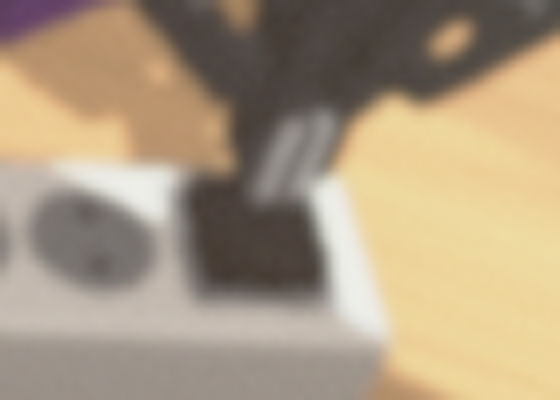

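The scene view puts the visible tip at about (475,249), over the key but a bit above and behind its top centre of (472,255). The tips seem to stand higher than nominal, so I'll go on down, guarded and in small steps.

Run:
```python
from h import *
print('key from scene',pix2w('s3',472.1,255,.06))
for z in np.arange(.065,.0549,-.001):
    h=ctrl.servo_line([.488,.349,z],max_speed=.01,threshold=1.8)
    s=ctrl.get_state();print(h,s['time_s'],s['ee_pos'].round(4),s['contact_force'].round(2))
    if h or s['contact_force'][2]>2:break
```

```text
key from scene [0.50203427 0.35405932 0.06      ]
False 11.075 [0.488 0.349 0.065] [-0.24  0.45 -0.58]
False 11.325 [0.488  0.349  0.0639] [-0.02 -0.68 -0.48]
False 11.575 [0.488  0.349  0.0629] [-0.43  0.39  0.31]
False 11.825 [0.488  0.349  0.0619] [-0.43  0.16  0.11]
False 12.075 [0.488  0.349  0.0609] [-0.31 -0.54 -0.07]
False 12.325 [0.488  0.349  0.0599] [-0.21  0.22  0.48]
False 12.575 [0.488  0.349  0.0589] [0.39 0.96 0.25]
False 12.825 [0.488  0.349  0.0579] [-0.97  0.58 -0.63]
False 13.075 [0.488  0.349  0.0569] [ 0.14  0.37 -0.43]
False 13.325 [0.488  0.349  0.0559] [-0.18 -1.01  0.55]
False 13.575 [0.4879 0.349  0.055 ] [-0.2  -0.2  -0.35]
```

Run:
```python
from h import *
wsnap('w4'); snap('scene','s4'); s=ctrl.get_state(); print(s['ee_pos'],s['contact_force'],s['effort'])
a=cv2.resize(cv2.imread('pics/w4.png')[120:295,210:470],None,fx=2.0,fy=2.0,interpolation=cv2.INTER_CUBIC)[:, :520]
b=cv2.resize(cv2.imread('pics/s4.png')[225:273,440:505],(520,384),interpolation=cv2.INTER_CUBIC)[:250]
b=cv2.resize(cv2.imread('pics/s4.png')[230:273,430:518],(520,254),interpolation=cv2.INTER_CUBIC)
cv2.imwrite('pics/cmp4.png',np.vstack([a,b])[:600])
```

```text
[0.48801372 0.3489793  0.05500147] [-0.2550866  -0.59648994 -0.06478015] [-5.21169222e-04 -9.91093755e+01 -4.93074372e+00 -1.68775266e+01
  1.42972829e-02 -2.07586978e-03 -8.86032867e-04]
```

View pics/cmp4.png

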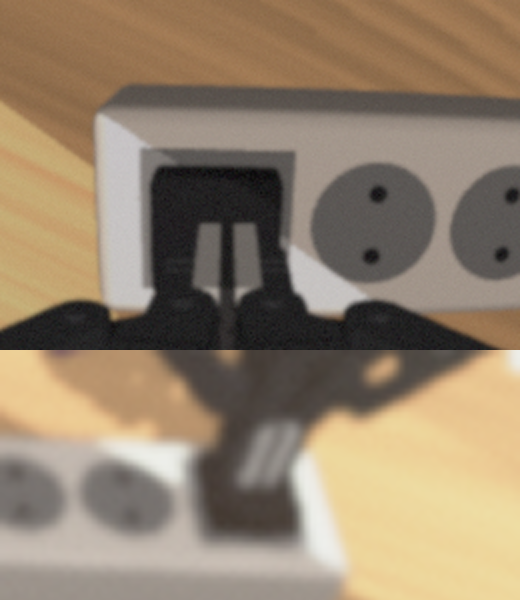

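Run:
```python
from h import *
for z in np.arange(.055,.086,.003):
    ctrl.servo_line([.488,.349,z],max_speed=.02);ctrl.sleep(.05);s=ctrl.get_state();print(z.round(3),s['effort'][1].round(2),s['effort'][3].round(2),s['contact_force'][2].round(2))
ctrl.servo_line([.488,.349,.3],max_speed=.2)
snap('scene','s5');print(ctrl.get_state()['time_s'])
a,b=[cv2.resize(cv2.imread(f'pics/{f}.png')[232:282,400:492],None,fx=6,fy=6,interpolation=cv2.INTER_CUBIC) for f in('scene','s5')]
cv2.imwrite('pics/cmp5.png',np.vstack([a,b]))
```

```text
0.055 -99.19 -16.9 0.69
0.058 -99.35 -17.1 -1.26
0.061 -99.23 -17.24 -1.04
0.064 -99.1 -17.37 -0.05
0.067 -98.98 -17.51 -0.36
0.07 -98.85 -17.64 0.44
0.073 -98.73 -17.78 -0.0
0.076 -98.6 -17.91 -0.45
0.079 -98.48 -18.05 -0.32
0.082 -98.35 -18.19 -0.26
0.085 -98.23 -18.33 -0.31
18.75
```

View pics/cmp5.png

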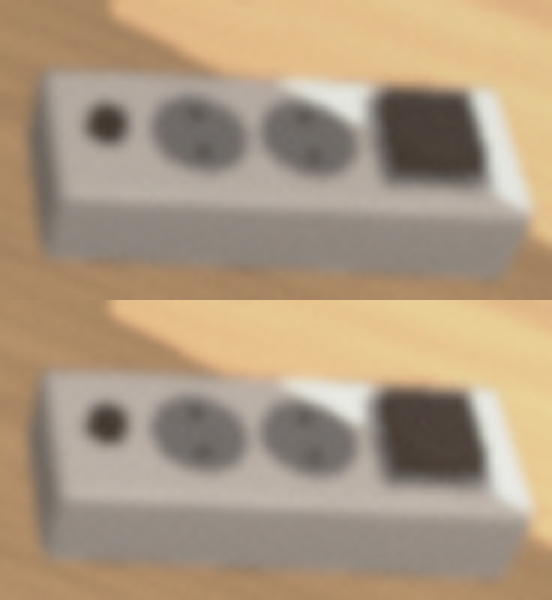

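The key has not moved: rows 88–183 in the crop both before and after. The joint torque, which is cleaner than the force signal, hints at first contact around TCP z = 0.055. So the closed tips stand about 5 mm behind the TCP instead of 11 mm ahead of it. I'll press on in 1 mm steps and watch the force profile (rise, plateau, rise).

```bash
cat >> h.py <<'E'
def press2(x,y,zc,depth=.0095,fmax=9):
    # zc: expected TCP height at first touch; torque-based force along the way
    r=np.hypot(x,y); E=[]
    def m(z,v=.02):
        ctrl.servo_line([x,y,z],max_speed=v);ctrl.sleep(.08);s=ctrl.get_state();return s['ee_pos'][2],s['effort'][1],s['contact_force'][2]
    free=np.array([m(zc+d,.1) for d in(.02,.012,.006)]); k=np.polyfit(free[:,0],free[:,1],1)
    z=zc+.003; touch=None
    while True:
        a,e,f=m(z); F=(e-np.polyval(k,a))/r; print(round(a,4),'Ft %.2f Fs %.2f'%(F,f))
        if touch is None and F>.5: touch=a+F*.0005; print('touch',touch)
        if F>fmax or (touch is None and z<zc-.008) or (touch and z<=touch-depth): break
        z-=.001
        if touch: z=max(z,touch-depth)
    ctrl.servo_line([x,y,zc+.03],max_speed=.1);print('t',ctrl.get_state()['time_s'])
    return touch
E
python3 - <<'E'
from h import *
press2(.488,.349,.0555)
E
```

```text
0.0585 Ft -0.97 Fs 0.89
0.0575 Ft -1.26 Fs -0.29
0.0565 Ft -1.31 Fs 0.36
0.0555 Ft -1.37 Fs -0.07
0.0545 Ft -1.44 Fs -0.22
0.0535 Ft -1.51 Fs 0.08
0.0525 Ft -1.57 Fs 0.86
0.0515 Ft -1.64 Fs -0.25
0.0505 Ft -1.74 Fs -0.60
0.0496 Ft 0.01 Fs 2.64
0.0485 Ft 0.23 Fs 1.37
0.0475 Ft 0.28 Fs 2.43
t 26.475
```

First touch is at TCP z ≈ 0.0503 (about +1.8 N, then a plateau), so the key was pressed only about 3 mm. I'll finish the press.

Run:
```python
from h import *
x,y=.488,.349
ctrl.servo_line([x,y,.053],max_speed=.1)
for z in [.0525,.0505,.0485,.0465,.0445,.043,.042,.041,.040]:
    ctrl.servo_line([x,y,z],max_speed=.02);ctrl.sleep(.06);s=ctrl.get_state();print(z,s['ee_pos'][2].round(4),s['effort'][[1,3]].round(2),s['contact_force'].round(2))
    if s['contact_force'][2]>6: break
ctrl.servo_line([x,y,.08],max_speed=.1);print(ctrl.get_state()['time_s'])
```

```text
0.0525 0.0529 [-99.23 -16.8 ] [ 0.13  0.59 -1.56]
0.0505 0.0505 [-99.24 -16.64] [ 0.17  0.2  -0.79]
0.0485 0.0484 [-99.28 -16.59] [-0.07 -0.6  -0.14]
0.0465 0.0466 [-98.26 -15.96] [0.27 0.9  1.56]
0.0445 0.0445 [-98.27 -15.73] [ 1.4  -0.44  1.71]
0.043 0.043 [-98.3  -15.64] [0.88 0.05 1.85]
0.042 0.042 [-97.79 -15.54] [ 0.01 -0.15  2.83]
0.041 0.0411 [-96.8 -15.4] [-0.01 -0.37  5.01]
0.04 0.0401 [-95.91 -15.35] [-0.32 -0.51  6.33]
30.275
```

The profile is clean: a plateau near 2 N, bottoming at TCP 0.0425, then the cap rising to 6 N, so the main key is fully down. Now the drive, with a touch expected at TCP z ≈ 0.0365.

Run:
```python
from h import *
ctrl.servo_line([.488,.349,.15],max_speed=.25)
ctrl.reach([.531,.020,.15],[180,90,116.5])
wsnap('w6');s=ctrl.get_state();print(s['time_s'],s['ee_pos'])
```

```text
32.0167 [0.53108039 0.02150416 0.1498883 ]
```

View pics/w6.png

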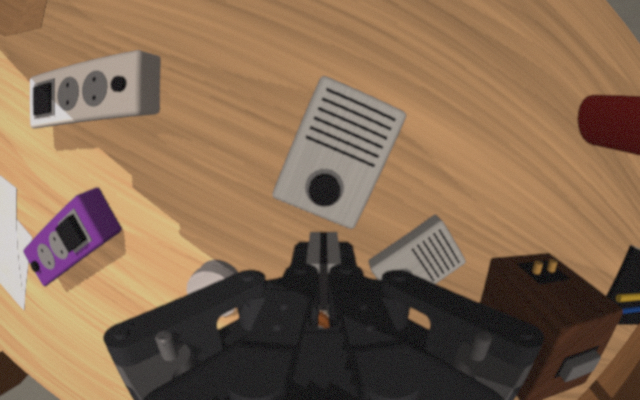

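The drive key's top is centred at (323,188), close to the tool line.

```bash
cat >> h.py <<'E'
def press3(x,y,zc,n=11):
    ctrl.servo_line([x,y,zc+.008],max_speed=.12); ctrl.sleep(.3)
    for d in [.004,.002,0,-.002,-.004,-.006,-.007,-.008,-.009,-.010,-.011,-.012][:n]:
        ctrl.servo_line([x,y,zc+d],max_speed=.02);ctrl.sleep(.08);s=ctrl.get_state();print(round(d,4),s['ee_pos'][2].round(4),s['effort'][[1,3]].round(2),s['contact_force'].round(2))
        if s['contact_force'][2]>4.8: break
    ctrl.servo_line([x,y,zc+.04],max_speed=.12);print(ctrl.get_state()['time_s'])
E
python3 - <<'E'
from h import *
w=wp('w6',323.5,188,.046);t=np.array([.5304,.0187]);p=(w[:2]+t)/2;print(w,p)
if np.linalg.norm(w[:2]-t)<.01: press3(p[0],p[1],.0365,12)
E
```

```text
[0.53368702 0.02223216 0.046     ] [0.53204351 0.02046608]
0.004 0.0405 [-91.11 -11.56] [ 0.29  0.35 -0.31]
0.002 0.0385 [-91.26 -11.46] [-0.36 -0.47 -0.1 ]
0 0.0365 [-91.39 -11.37] [-0.56  0.07 -0.15]
-0.002 0.0346 [-90.49 -10.77] [0.65 0.8  1.62]
-0.004 0.0325 [-90.49 -10.47] [ 0.87 -0.48  2.48]
-0.006 0.0305 [-90.58 -10.34] [0.29 0.31 1.75]
-0.007 0.0295 [-90.55 -10.25] [0.64 0.13 2.34]
-0.008 0.0285 [-90.57 -10.14] [1.9  0.52 1.99]
-0.009 0.0275 [-89.73 -10.06] [0.02 0.38 4.21]
-0.01 0.0265 [-88.87 -10.01] [ 0.31 -0.65  3.82]
-0.011 0.0256 [-88.05 -10.  ] [-0.92 -0.13  6.72]
37.6917
```

The drive key went down with the same profile. On to the speaker.

Run:
```python
from h import *
ctrl.servo_line([.532,.0205,.26],max_speed=.25)
ctrl.reach([.515,-.268,.26],[180,90,116.5])
wsnap('w7');s=ctrl.get_state();print(s['time_s'],s['ee_pos'])
```

```text
39.7417 [ 0.5156491 -0.2662368  0.2600099]
```

View pics/w7.png

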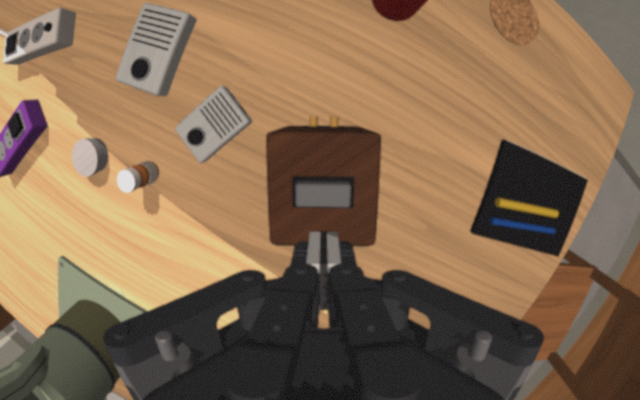

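The bar key's top is centred at (323,193), with the jaws aligned along the bar.

Run:
```python
from h import *
w=wp('w7',323,193,.164);t=np.array([.5139,-.2689]);p=(w[:2]+t)/2;print(w,p)
if np.linalg.norm(w[:2]-t)<.01:
    press3(p[0],p[1],.1545,12)
    ctrl.servo_line([p[0],p[1],.30],max_speed=.2)
    wsnap('w8')
    a=cv2.imread('pics/w7.png')[110:260,220:420];b=cv2.imread('pics/w8.png')[110:260,220:420]
    c=snap('scene','s8');d=cv2.resize(cv2.imread('pics/s8.png')[130:290,200:500],(800,427))[:380]
    cv2.imwrite('pics/fin.png',np.vstack([cv2.resize(np.hstack([a,b]),(586,220)) if 0 else cv2.copyMakeBorder(cv2.resize(np.hstack([a,b]),(586,220)),0,0,0,214,0),d]))
```

```text
[ 0.51597317 -0.2661706   0.164     ] [ 0.51493658 -0.2675353 ]
0.004 0.1585 [-91.86 -20.33] [-0.5  -0.5  -0.39]
0.002 0.1565 [-92.   -20.24] [-1.3   0.44  0.63]
0 0.1545 [-92.13 -20.18] [ 0.18 -0.07 -0.09]
-0.002 0.1526 [-91.23 -19.48] [0.82 0.52 1.29]
-0.004 0.1505 [-91.27 -19.28] [ 2.11 -0.16  1.91]
-0.006 0.1485 [-91.39 -19.27] [0.76 0.31 1.15]
-0.007 0.1475 [-91.35 -19.24] [ 0.17 -1.    2.17]
-0.008 0.1465 [-91.38 -19.19] [0.92 0.31 2.26]
-0.009 0.1456 [-90.43 -19.03] [0.61 0.06 4.2 ]
-0.01 0.1446 [-89.46 -18.85] [-0.87 -0.19  5.54]
45.0083
```

View pics/fin.png

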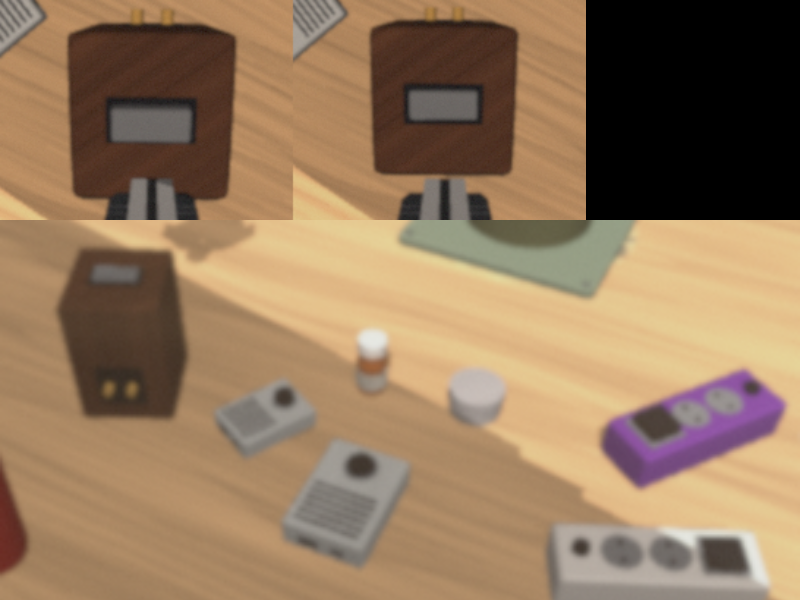

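The speaker key now sits lower in its frame, the drive and block are in place and nothing else has been disturbed. I'm handing in.

```bash
python3 -c "
from h import *
ctrl.finish_job();print(ctrl.get_state()['time_s'])"
```

```text
the job is handed in; nothing more can be done
the job is handed in; nothing more can be done
```

All three keys were pressed down in the order asked: the white power block's large square key, the larger drive's round key, then the speaker's bar key. The job was handed in at about 46 s of robot time, with the arm clear above the speaker.

- **Latching:** each press touched, held a plateau near 2 N over the 7 mm sink, then stiffened to about 5.5–6.7 N, which means the key was fully down. In the last pictures the speaker key sits visibly lower. Whether the main and drive keys are down rests on their force profiles, because the pictures do not show it clearly.
- **Disturbance:** the devices I pressed looked unmoved in the last pictures, as did the tin and jar. The reset button was never touched. The mug and most of the flask were outside that last crop, but the arm did not go near them.
- **What disagreed:** the closed fingertips met the keys about 20 mm lower than the stated tip distance implies. My first descents over the main key therefore met nothing, and one press stopped part-way (about 3 mm). I then pressed the same key the rest of the way down before going on to the drive.

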